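# Put the two-tier spice rack back together

### The job

The spice rack's upper tier has been washed and stands on its edge in the plate rack. Take it out, lay it flat on the clear worktop or the cold hob with its raised lips upward and let go, then pick it up again level and lower it onto the lower tier so that all four corner holes drop over their own posts and it rests fully home on the four collars. Leave the three jars on the lower tier standing, and the dark serving board in the plate rack.

Things in the scene. Friction and masses are not known exactly. Their poses are not given: they have to be found in the camera images.
- top_tier: loose upper tier: pale bamboo board 62 (own x) x 200 (y) x 12 mm with a lip 5 mm wide, 8 mm high along each long edge on its upper (+z) side: 20 mm thick over the lips; 0.15 to 0.31 kg. Origin: centre of its underside. At the start it stands on a long edge in a plate rack slot: own -x up, own y along the slot, +z (lipped side) along the plate rack's +x, away from the robot
- tier_mid (a point): middle of the upper tier, 10 mm above its underside (half way up its 20 mm thickness), axes like top_tier; at the start 47 mm above the worktop, the tier's upper edge 31 mm above it. A half turn of the tier about its own z makes no difference
- hole0 (a point): lower mouth of one of the upper tier's four through holes, 10 mm across, in its corners at x = +-20.5, y = +-88 mm of top_tier (this one at -20.5, -88)
- rack_base: lower tier of the rack, pale bamboo on four rubber feet, 62 (x) x 200 (y) mm, 1.3 kg, loose: slides if pushed sideways hard. Origin: centre of its underside at worktop height, z up, y along its length; its board's top is at 22 mm. A round steel post, 10 mm thick, stands at each corner, x = +-20.5, y = +-88 mm
- post_seat (a point): point midway between the four posts at the height of their collars' tops, 150 mm above the origin of rack_base, axes like it. Collars are 15 mm thick; above each a spigot 8 mm thick, 18 mm long, end slightly rounded. Only 1 mm play each way, all four must line up. Fully home the upper tier's origin lies here, y along y either way round
- plate_rack: steel-wire plate rack on a grey drip tray, 152 (x) x 150 (y) x 57 mm, fixed. Origin: centre of its underside. Four slots, 26 mm wide, along its y, at x = -48, -16, 16, 48 mm; wire uprights at y = +-55 mm reach 57 mm up; things rest on wires 16 mm up. Upper tier and serving board stand in slots -48 and 16, which in which varies
- clear_spot (a point): a clear spot on the flat cold glass hob left of the plate rack, 5 mm above the worktop; the hob is empty for 0.12 m about it, and good for laying the tier down. A wall cupboard hangs over the back of the worktop: underside 0.45 m up, from x = 0.57 m (its knob) back, y from -0.38 to 0.2 m; keep the arm's wrist clear of it
- serving_board: dark wooden serving board 76 x 190 x 10 mm, standing on its long edge in the plate rack, its upper edge 92 mm above the worktop; origin at the centre of the face turned to the robot; stays there
- spice_a: glass spice jar with a green lid, 46 mm across, 106 mm tall, origin at the centre of its foot; it stands on the rack's lower tier between the posts and stays there
- spice_b: glass spice jar with a green lid, 46 mm across, 106 mm tall, origin at the centre of its foot; it stands on the rack's lower tier between the posts and stays there
- spice_d: glass spice jar with a green lid, 46 mm across, 106 mm tall, origin at the centre of its foot; it stands on the rack's lower tier between the posts and stays there
Mind the look-alikes: they are no part of the job. What is shaped like the spice_d but blue or turquoise is not meant.

How it is judged:
On the way, in this order (a step that is already met when the one before it is completed fails the run):
1. the upper tier lies flat, lips up, on the worktop or hob, out of the plate rack, and is let go (height (world z) of top_tier below 0.015 m and angle between top_tier's own z axis and vertical below 0.12 rad and contact force between the fingers and top_tier below 0.2 N), for 0.2 s.
2. the upper tier is lifted level between the fingers (height (world z) of top_tier above 0.06 m and angle between top_tier's own z axis and vertical below 0.25 rad and contact force between the fingers and top_tier above 1 N), for 0.2 s.
At the end, for the whole second after the job is handed in: The upper tier rests lips up and level (1.4 deg) on the four collars: underside 147 to 153 mm above the lower tier's, centred to 5 mm, in line to 2.3 deg (either way round), at rest; the lower tier stands level with the three jars upright on it; the serving board is still in the plate rack (horizontal distance between top_tier and post_seat below 0.005 m and z of top_tier in the frame of rack_base between 0.147 and 0.153 m and angle between the y axis of top_tier and the y axis of rack_base, either way round below 0.04 rad and angle between top_tier's own z axis and vertical below 0.025 rad and angle between rack_base's own z axis and vertical below 0.03 rad and linear speed of top_tier below 0.02 m/s and angle between each of spice_a, spice_b, spice_d's own z axis and vertical below 0.1 rad and horizontal distance between each of spice_a, spice_b, spice_d and rack_base below 0.08 m and height (world z) of each of spice_a, spice_b, spice_d above 0.015 m and horizontal distance between serving_board and plate_rack below 0.09 m); the robot touches nothing.
It fails at once if a jar on the lower tier is knocked over (angle between any of spice_a, spice_b, spice_d's own z axis and vertical above 0.6 rad).
It fails at once if the serving board is taken out of the plate rack or knocked out of it (distance of serving_board from where it was at the start of the episode above 0.05 m).
It also fails if it takes over 58 s, if anything falls off the work surface, if the arm or the gripper's body presses on something with over 40 N, if the wrist force passes 120 N, or if a joint passes its speed limit or range.

### The arm

A 6-joint arm with a two-finger parallel gripper is mounted at the origin on a cart in front of the work surface, level with it; the furniture and walls round the work are solid. World frame = base frame: x ahead of the robot, y to its left, z up, the work surface at z = 0. Lengths are in m, angles in rad, forces in N, time in s.
With the tool pointing down it reaches from about 0.25 to 0.725 m from the base axis. Payload 4 kg.
Tool frame: the origin (TCP) lies at the very end of the fingers, on their centre line; the grasp point (between the pads) lies 19 mm behind it; z points along the fingers, y is the line along which they close (so a half turn about z gives the same grasp; the last joint's range is limited). The gripper opens to 85 mm and grips with 20 to 120 N. Pads are 22 mm wide; open, the fingers measure 114 mm over their backs; the gripper's body (76 mm by 85 mm) begins 54 mm behind the grasp point. The pads swing forward as they close: fully open they stand 13 mm farther back than shut.
Start: joints at [1.203, 0.241, 0.005, 1.335, 0, 1.571], TCP at [0.18, 0.467, 0.231] pointing down, gripper open.
Joint ranges: [-2.72, 2.72], [-1.05, 1.87], [-1.09, 1.28], [-1.99, 2.15], [-1.42, 1.44], [-3.14, 3.14]. Speed limits (rad/s): [2.79, 2.79, 3.14, 3.14, 3.14, 3.14].

### API

Orientations are given as a unit quaternion [x, y, z, w].
In Python, from workcell import bot, vision, workorder gives the robot as it stands.
- The arm moves only by the shell command python3 -m creep 'ROWS' [OPENING]. ROWS is JSON, a list of rows, each a list of 2 entries, a list of its own where there are three numbers: the shift along the tool's x, y, z in mm, then the turn, a rotation vector about the tool's x, y, z in rad. In form: [[[dx, dy, dz], [wx, wy, wz]], ...]. A call has 1 to 12 rows; each row shifts and turns the commanded pose from where the row before left it, along the tool's axes as they then stand; what a row does not reach is not made up. A row lasts 1/8 s, in which the tool goes at most 62.5 mm and 10.7 degrees, less where a joint would pass 70% of its speed; a pose out of reach is approached as far as the arm can. A call is refused whole if a number of a shift passes 62.5 or a number of a turn 0.188, either way. A call with a gripper value outside its range is refused whole. OPENING is the finger opening in mm, from 0 to 85.4, set as the call begins (- or left out, the last holds). The fingers move at their own pace and stop on an object; the grip force is fixed at half the most. Time passes only in rows, so rows that do not move let the fingers close. It gives the time, the measured TCP pose, the force, the opening and the grip force at its end, in the units of the state.
- bot.get_obs(): the state, without advancing time (a new reading comes with each control period).
- vision.camera(name): name is "scene" or "top"; returns a dict with "image" (420x560x3 uint8, blue, green, red), "z_map" (420x560 float32, m along the optical axis (not along the pixel's ray), 0 where there is no reading), "K" (3x3 intrinsics, pixels), "k1" (the pictures are not rectified: a ray, as slopes to the right and down, at radius r is drawn at 1 + k1 r^2 times it, then the intrinsics apply), "rvec" (rotation vector, rad) and "tvec" (3), from world to camera coordinates, as OpenCV has them. Camera axes: x right, y down, z forward; pixel columns grow to the right and rows downward; lengths in m; the calibration is good to about 2 mm. A picture is of the moment at which its call begins.
- workorder.job_done(): hands the job in; it is judged then, once.
Trained networks look in a picture, given as the dict that the camera call returned (one of the last four; its "shot" number tells which), for a name from the list of things; names that differ only in an ending like _2 or _b are one class to them, and where a whole thing is asked for, a point or a joint stands for the part that bears it (a point fixed in the world has none). Each returns a list of dicts, best first, with "score" (0 to 1); they miss things now and then, are a little off and sometimes report something else, mostly with a low value. They report only what shows in the picture. A call takes as long as a camera call. They do not tell look-alikes from the thing itself.
- vision.spot_in(picture, query): "position" ([column, row] in pixels, amid what is visible of it).
- vision.place_of(picture, query): "position" ([column, row] in pixels: a listed point, or the origin of a listed thing).
The state is a dict: "clock": time; "joint_pos": joint angles; "joint_vel": joint speeds; "tau": joint torques, N m; "eef_pos": TCP position; "tool_rot": TCP orientation; "ft_force": force on the tool from outside, world axes, zero at the start; "ft_torque": the same for the moment, N m; "grip_width": finger opening in m; "grasp_force": force on a finger pad.
Only numpy, scipy, OpenCV 4.12 (cv2) and the standard library are available. Lean on these libraries where they do the work, as an engineer would, in place of code of your own. Each camera call takes 0.05 s, during which the arm holds its last target. There are 200 camera calls.

## Working session

There is one attempt and no reset: what is moved stays moved. The work goes in short steps, Python scripts to look and compute and a shell command to move; the robot and the scene stay as the last step left them, time stands still between calls to the robot, and variables do not carry over. Pictures are saved under pics/ and viewed, at most 10 in all, crops included, and the job is handed in when it is done.

```bash
mkdir -p pics
cat > h.py <<'E'
import numpy as np,cv2
from workcell import bot,vision,workorder
from scipy.spatial.transform import Rotation as R
def unproj(c,uv,z=None,depth=None):
    K=np.array(c["K"]);k=c["k1"];u,v=uv
    d=np.array([(u-K[0,2])/K[0,0],(v-K[1,2])/K[1,1]]);s=d.copy()
    for _ in range(20): s=d/(1+k*(s@s))
    ray=np.array([s[0],s[1],1]);Rm=R.from_rotvec(np.ravel(c["rvec"])).as_matrix();t=np.ravel(c["tvec"])
    o=-Rm.T@t;w=Rm.T@ray
    if depth is not None:return o+w*depth
    return o+w*(z-o[2])/w[2]
def cloud(c):
    K=np.array(c["K"]);k=c["k1"];v,u=np.mgrid[0:420,0:560]
    d=np.stack([(u-K[0,2])/K[0,0],(v-K[1,2])/K[1,1]],-1);s=d.copy()
    for _ in range(20): s=d/(1+k*(s**2).sum(-1,keepdims=True))
    Z=c["z_map"];P=np.dstack([s[...,0]*Z,s[...,1]*Z,Z])
    Rm=R.from_rotvec(np.ravel(c["rvec"])).as_matrix()
    W=(P-np.ravel(c["tvec"]))@Rm; W[Z==0]=np.nan
    return W
def st():
    o=bot.get_obs();T=R.from_quat(o["tool_rot"]).as_matrix()
    print("t",round(o["clock"],2),"p",np.round(o["eef_pos"],4),"x",np.round(T[:,0],3),"y",np.round(T[:,1],3),"z",np.round(T[:,2],3),"w",round(o["grip_width"],4),"F",np.round(o["ft_force"],1),"q",np.round(o["joint_pos"],2))
    return o,T
E
cat > a.py <<'E'
from h import *
st()
zs={"tier_mid":.047,"hole0":.03,"post_seat":.15,"plate_rack":0,"clear_spot":.005,"serving_board":.054,"rack_base":0,"top_tier":.047,"spice_a":.022}
for n in("top","scene"):
    c=vision.camera(n);cv2.imwrite(f"pics/{n}0.png",c["image"])
    for q,z in zs.items():
        for d in vision.place_of(c,q)[:4]:
            print(n,q,round(d["score"],2),np.round(d["position"],1),np.round(unproj(c,d["position"],z),4))
    np.save(f"{n}0.npy",cloud(c))
E
python3 a.py; python3 -c "
import cv2,numpy as np
a=cv2.imread('pics/top0.png');b=cv2.imread('pics/scene0.png');cv2.imwrite('pics/b0.png',cv2.resize(np.hstack([a]),(800,600)));cv2.imwrite('pics/s0.png',cv2.resize(b,(800,600)))"
```

```text
t 0.0 p [0.1795 0.466  0.2304] x [-0.933  0.36  -0.   ] y [ 0.36   0.933 -0.002] z [-0.001 -0.002 -1.   ] w 0.0855 F [0.1 0.3 1.1] q [ 1.2   0.24  0.    1.34 -0.    1.57]
top tier_mid 0.8 [263.9 203.7] [0.5007 0.1292 0.047 ]
top tier_mid 0.29 [373.3 250.8] [ 0.4721 -0.2393  0.047 ]
top hole0 0.69 [291.1 209.2] [0.5275 0.0481 0.03  ]
top hole0 0.49 [253.9 220.2] [0.4413 0.1358 0.03  ]
top post_seat 0.45 [370.7 250.1] [ 0.4009 -0.2403  0.15  ]
top plate_rack 0.76 [260.5 215.6] [0.4858 0.1355 0.    ]
top clear_spot 0.83 [185.1 185.9] [0.4917 0.4166 0.005 ]
top serving_board 0.69 [254.7 221.5] [0.4222 0.1228 0.054 ]
top rack_base 0.96 [369.7 249.5] [ 0.5043 -0.2238  0.    ]
top top_tier 0.55 [266.  205.3] [0.4976 0.1205 0.047 ]
top spice_a 0.88 [372.8 249.9] [ 0.4916 -0.2349  0.022 ]
top spice_a 0.79 [319.2 248.6] [ 0.4308 -0.0856  0.022 ]
top spice_a 0.78 [362.5 242.2] [ 0.5056 -0.1972  0.022 ]
top spice_a 0.78 [390.  253.8] [ 0.4992 -0.2871  0.022 ]
scene tier_mid 0.81 [275.5 209.5] [0.504  0.1202 0.047 ]
scene hole0 0.66 [296.9 224.5] [0.5139 0.0463 0.03  ]
scene plate_rack 0.75 [270.2 223.2] [0.4871 0.1258 0.    ]
scene clear_spot 0.68 [207.7 177.5] [0.4942 0.4225 0.005 ]
scene clear_spot 0.4 [378.9 294.6] [ 0.4895 -0.2466  0.005 ]
scene serving_board 0.77 [253.8 221. ] [0.4238 0.126  0.054 ]
scene serving_board 0.28 [377.  287.6] [ 0.468  -0.2449  0.054 ]
scene rack_base 0.88 [380.2 294.5] [ 0.4955 -0.2475  0.    ]
scene rack_base 0.38 [395.5 299.5] [ 0.5088 -0.2834  0.    ]
scene top_tier 0.88 [271.4 212.9] [0.4857 0.1188 0.047 ]
scene top_tier 0.44 [377.9 294.6] [ 0.4577 -0.2556  0.047 ]
scene spice_a 0.88 [377.7 284.5] [ 0.5007 -0.2323  0.022 ]
scene spice_a 0.83 [361.6 275.4] [ 0.4966 -0.1869  0.022 ]
scene spice_a 0.79 [316.3 267.3] [ 0.4383 -0.0872  0.022 ]
scene spice_a 0.74 [334.5 249.9] [ 0.5174 -0.085   0.022 ]
```

View pics/b0.png

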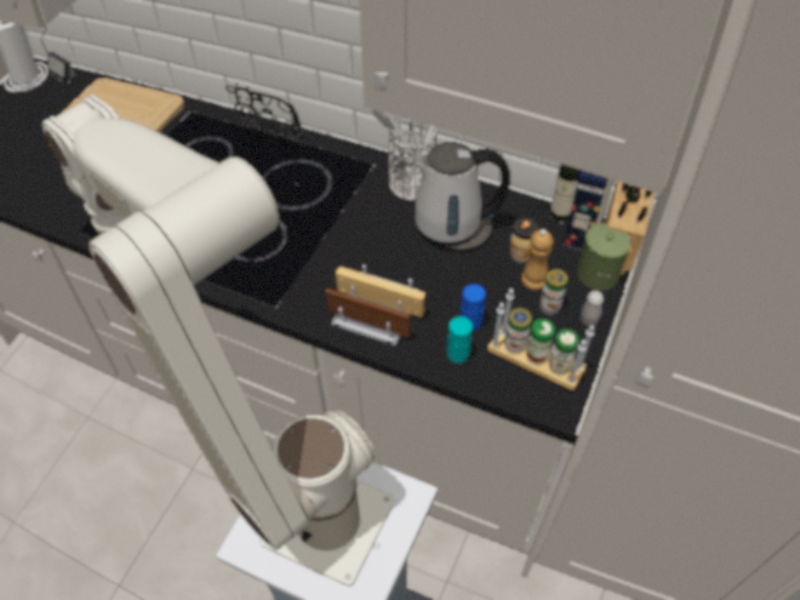

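View pics/s0.png

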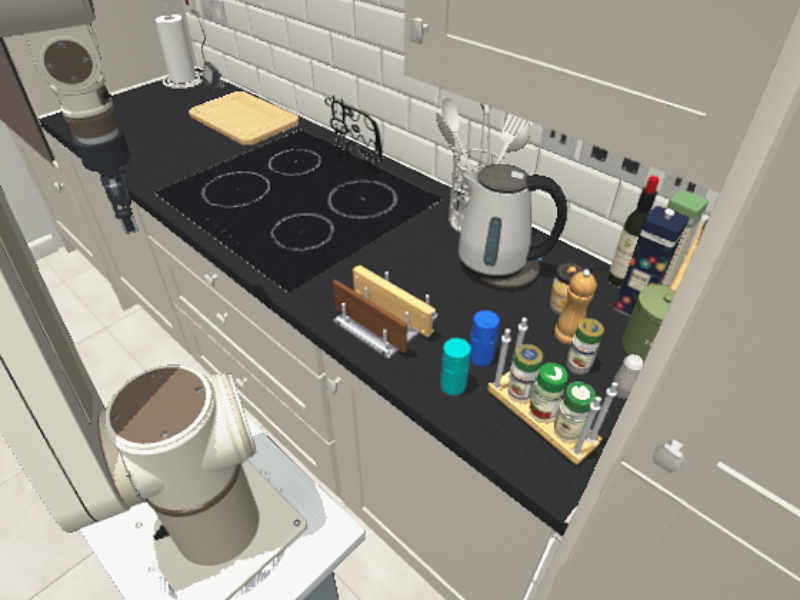

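The pictures show the pale tier in the plate rack's rear slot at (378,291) of the top view. The dark board is in front of it at (368,313). The lower tier with three jars is at (540,345), and the blue and turquoise cylinders at (473,300) and (460,338) are look-alikes. Pale bamboo with wooden lips fits the tier, not the dark board. I'll get the yaws from the depth clouds and check the tier in a crop.

```bash
cat > b.py <<'E'
from h import *
for n in("top","scene"):
    W=np.load(f"{n}0.npy");im=cv2.imread(f"pics/{n}0.png").astype(int)
    b,g,r=im[...,0],im[...,1],im[...,2]
    bam=(r>130)&(r-b>45)&(g-b>20)
    x,y,z=W[...,0],W[...,1],W[...,2]
    def rect(m,name):
        P=W[m][:,:2]
        if len(P)<8: print(n,name,len(P));return
        c,s,a=cv2.minAreaRect((P*1000).astype(np.float32));mu=P.mean(0);d=np.linalg.svd(P-mu)[2][0]
        print(n,name,len(P),"rect c",np.round(c,1),np.round(s,1),round(a,1),"pca yaw",round(np.degrees(np.arctan2(d[1],d[0]))%180,1),"mean",np.round(mu,4),"z",np.round(np.percentile(W[m][:,2],[2,50,98]),4))
    with np.errstate(invalid='ignore'):
        T=bam&(abs(x-.5)<.08)&(abs(y-.125)<.14)
        rect(T&(z>.03)&(z<.09),"tier all"); rect(T&(z>.070)&(z<.09),"tier topedge")
        rect((r-b>20)&(r<130)&(abs(x-.43)<.06)&(abs(y-.125)<.14)&(z>.083)&(z<.1),"board topedge")
        B=bam&(abs(x-.5)<.09)&(abs(y+.24)<.15)
        rect(B&(z>.012)&(z<.03),"base")
        G=(abs(r-b)<30)&(abs(x-.49)<.1)&(abs(y+.24)<.14)&(z>.134)&(z<.175)
    k,l,s,c=cv2.connectedComponentsWithStats(G.astype(np.uint8))
    for i in range(1,k):
        if s[i,4]>2: print(n,"post",s[i,4],np.round(c[i],1),np.round(np.median(W[l==i],0),4))
im=cv2.imread("pics/scene0.png");cv2.imwrite("pics/crop0.png",cv2.resize(im[160:340,210:450],(800,600),interpolation=cv2.INTER_CUBIC))
E
python3 b.py
```

```text
top tier all 817 rect c [517.4 125.1] [ 62.9 201.3] 3.1 pca yaw 92.4 mean [0.497  0.1212] z [0.031  0.0679 0.0815]
top tier topedge 384 rect c [501.7 124.2] [ 30.4 201.4] 2.8 pca yaw 92.4 mean [0.5006 0.1228] z [0.0702 0.0764 0.0823]
top board topedge 217 rect c [432.7 119.7] [ 14.7 187.6] 1.9 pca yaw 92.3 mean [0.4321 0.1183] z [0.0837 0.0888 0.0949]
top base 452 rect c [ 489.2 -240.3] [199.8  62.4] 85.7 pca yaw 84.4 mean [ 0.4761 -0.243 ] z [0.0144 0.0231 0.0296]
top post 33 [356.5 207. ] [ 0.5234 -0.1565  0.1518]
top post 33 [350.2 216.9] [ 0.4815 -0.1515  0.1512]
top post 26 [412.6 232.1] [ 0.502  -0.3298  0.1525]
top post 36 [407.3 242.4] [ 0.4626 -0.3262  0.1531]
scene tier all 1029 rect c [472.3 121.8] [ 84.7 203.4] 2.9 pca yaw 91.8 mean [0.4929 0.1155] z [0.0315 0.0687 0.0896]
scene tier topedge 502 rect c [472.2 122.5] [ 84.7 202. ] 2.9 pca yaw 90.8 mean [0.4899 0.1153] z [0.0706 0.0769 0.0898]
scene board topedge 60 rect c [432.7 120. ] [ 11.6 187.1] 0.4 pca yaw 91.3 mean [0.432  0.1315] z [0.0833 0.086  0.0927]
scene base 821 rect c [ 492.6 -241.1] [200.   61.6] 83.6 pca yaw 86.0 mean [ 0.475  -0.2492] z [0.0129 0.021  0.0293]
scene post 52 [365.2 227.8] [ 0.523  -0.1565  0.1497]
scene post 54 [353.6 236. ] [ 0.4827 -0.1515  0.1488]
scene post 66 [427.5 273.5] [ 0.501  -0.3309  0.1488]
scene post 55 [416.2 283.8] [ 0.4606 -0.3263  0.148 ]
```

View pics/crop0.png

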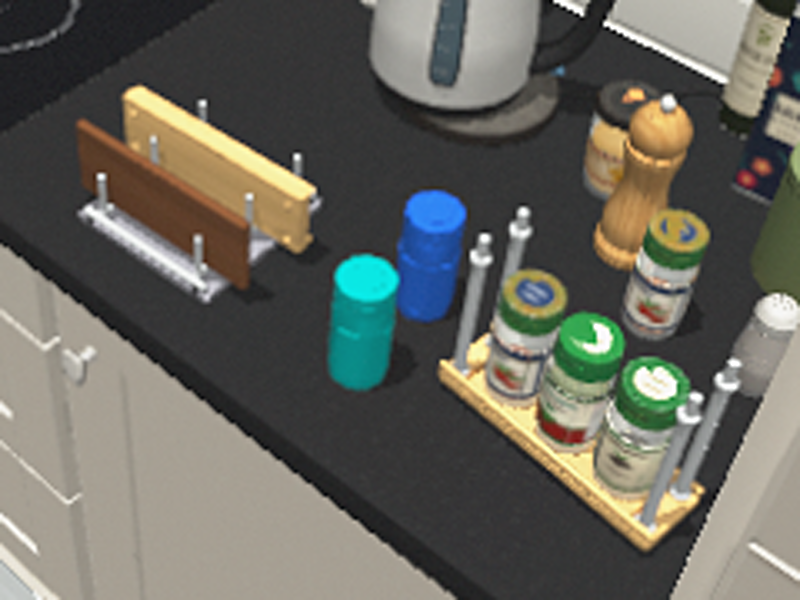

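The crop confirms it: the pale tier with lips is in the rear slot, crop pixel (220,170), and the dark board in front of it at (160,200) stays. The rack posts are at crop (470,300), (515,270), (680,450) and (720,420).

First I turn the tool so it closes across the slot, then go over.

```bash
python3 -m creep '[[[0,0,0],[0,0,0.165]],[[0,0,0],[0,0,0.165]],[[0,0,0],[0,0,0.165]],[[0,0,0],[0,0,0.165]],[[0,0,0],[0,0,0.165]],[[0,0,0],[0,0,0.165]],[[0,0,0],[0,0,0.165]]]' 45; python3 -m creep '[[[-36,30.5,3],[0,0,0]],[[-36,30.5,3],[0,0,0]],[[-36,30.5,3],[0,0,0]],[[-36,30.5,3],[0,0,0]],[[-36,30.5,3],[0,0,0]],[[-36,30.5,3],[0,0,0]],[[-36,30.5,3],[0,0,0]],[[-36,30.5,3],[0,0,0]],[[-36,30.5,3],[0,0,0]],[[-36,30.5,3],[0,0,0]],[[0,0,0],[0,0,0]],[[0,0,0],[0,0,0]]]'; python3 -c "
from h import *
o,T=st();print('shift mm',T.T@(np.array([.501,.123,.12])-o['eef_pos'])*1000)"
```

```text
clock: 1.88
eef_pos: [0.1798, 0.4665, 0.2313]
tool_rot: [0.692, 0.722, -0.0, 0.0]
ft_force: [-0.3, -0.6, 0.5]
grip_width: 0.045
grasp_force: 0.0
clock: 3.38
eef_pos: [0.5013, 0.1217, 0.2011]
tool_rot: [0.69, 0.724, -0.0, -0.0]
ft_force: [-0.8, 0.4, -0.6]
grip_width: 0.0449
grasp_force: 0.0
t 3.38 p [0.5013 0.1217 0.2011] x [-0.048  0.999  0.   ] y [ 0.999  0.048 -0.001] z [-0.001  0.    -1.   ] w 0.0449 F [-0.8  0.4 -0.6] q [ 0.24  0.29 -0.01  1.27  0.    1.76]
shift mm [ 1.33676007 -0.1103357  81.08699835]
```

```bash
python3 -m creep '[[[0,0,30],[0,0,0]],[[0,0,30],[0,0,0]],[[0,0,30],[0,0,0]],[[0,0,30],[0,0,0]],[[1,0,18],[0,0,0]],[[0,0,10],[0,0,0]],[[0,0,5],[0,0,0]],[[0,0,0],[0,0,0]]]'; python3 -m creep '[[[0,0,0],[0,0,0]],[[0,0,0],[0,0,0]],[[0,0,0],[0,0,0]],[[0,0,0],[0,0,0]],[[0,0,0],[0,0,0]]]' 5; python3 -c "
from h import *
st();c=vision.camera('scene');cv2.imwrite('pics/g.png',cv2.resize(c['image'][100:310,180:460],(800,600)))"
```

```text
clock: 4.38
eef_pos: [0.5017, 0.123, 0.0487]
tool_rot: [0.69, 0.724, 0.0, 0.0]
ft_force: [-0.0, -0.3, 0.9]
grip_width: 0.0452
grasp_force: 0.0
clock: 5.0
eef_pos: [0.5021, 0.1227, 0.0491]
tool_rot: [0.69, 0.724, 0.001, 0.0]
ft_force: [-1.0, -1.0, 6.5]
grip_width: 0.0186
grasp_force: 58.7
t 5.0 p [0.5021 0.1227 0.0491] x [-0.048  0.999  0.   ] y [0.999 0.048 0.001] z [ 0.001  0.    -1.   ] w 0.0186 F [-1.  -1.   6.5] q [ 0.24  0.43 -0.24  0.9   0.    1.76]
```

View pics/g.png

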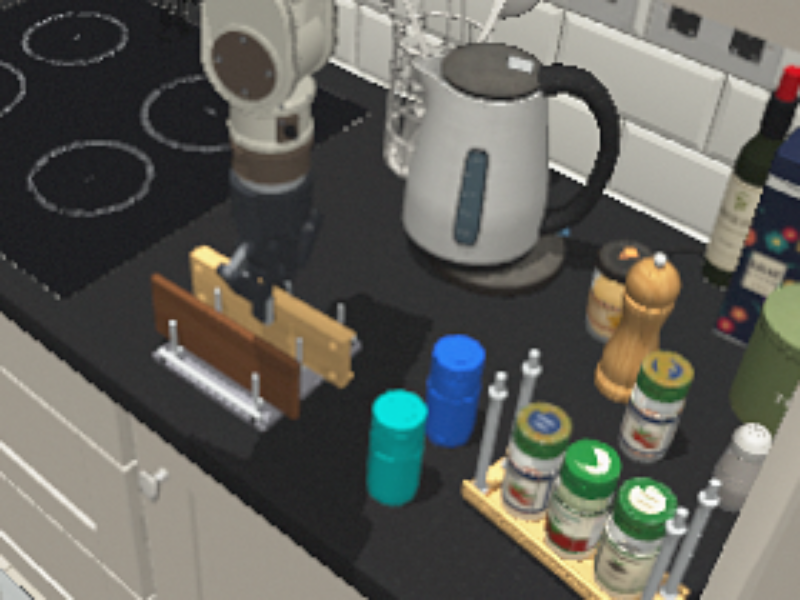

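Gripped at 59 N. Next I lift, carry it to the hob, turn to radial, and pitch by 50°.

```bash
python3 -m creep '[[[0,0,-5],[0,0,0]],[[0,0,-15],[0,0,0]],[[0,0,-26],[0,0,0]],[[0,0,-26],[0,0,0]],[[0,0,-26],[0,0,0]],[[0,0,-26],[0,0,0]],[[0,0,-26],[0,0,0]],[[0,0,0],[0,0,0]]]'; python3 -m creep '[[[30,-4,0],[0,0,0]],[[48,-5,0],[0,0,0]],[[48,-5,0],[0,0,0]],[[48,-5,0],[0,0,0]],[[48,-5,0],[0,0,0]],[[47,-5,0],[0,0,0]],[[0,0,0],[0,0,-0.17]],[[0,0,0],[0,0,-0.17]],[[0,0,0],[0,0,-0.17]],[[0,0,0],[0,0,-0.17]],[[0,0,0],[0,0,0]]]';python3 -m creep '[[[0,0,0],[-0.125,0,0]],[[0,0,0],[-0.125,0,0]],[[0,0,0],[-0.125,0,0]],[[0,0,0],[-0.125,0,0]],[[0,0,0],[-0.125,0,0]],[[0,0,0],[-0.125,0,0]],[[0,0,0],[-0.125,0,0]],[[0,0,0],[0,0,0]],[[0,0,0],[0,0,0]]]'; python3 -c "
from h import *
st();c=vision.camera('scene');cv2.imwrite('pics/t.png',cv2.resize(c['image'][60:270,50:330],(800,600)))"
```

```text
clock: 6.05
eef_pos: [0.5033, 0.123, 0.2009]
tool_rot: [0.69, 0.724, 0.002, 0.002]
ft_force: [1.1, 0.2, -2.1]
grip_width: 0.0187
grasp_force: 58.9
clock: 7.42
eef_pos: [0.4592, 0.3894, 0.1968]
tool_rot: [0.41, 0.912, -0.001, -0.001]
ft_force: [0.2, 0.4, -1.7]
grip_width: 0.0188
grasp_force: 58.9
clock: 8.55
eef_pos: [0.4606, 0.3905, 0.1991]
tool_rot: [0.371, 0.826, 0.386, 0.173]
ft_force: [0.3, 0.7, -0.9]
grip_width: 0.0187
grasp_force: 59.8
t 8.55 p [0.4606 0.3905 0.1991] x [-0.665  0.747  0.001] y [0.48  0.426 0.767] z [ 0.573  0.51  -0.642] w 0.0187 F [ 0.3  0.7 -0.9] q [ 0.69  0.03 -0.77 -0.1   0.03  1.55]
```

View pics/t.png

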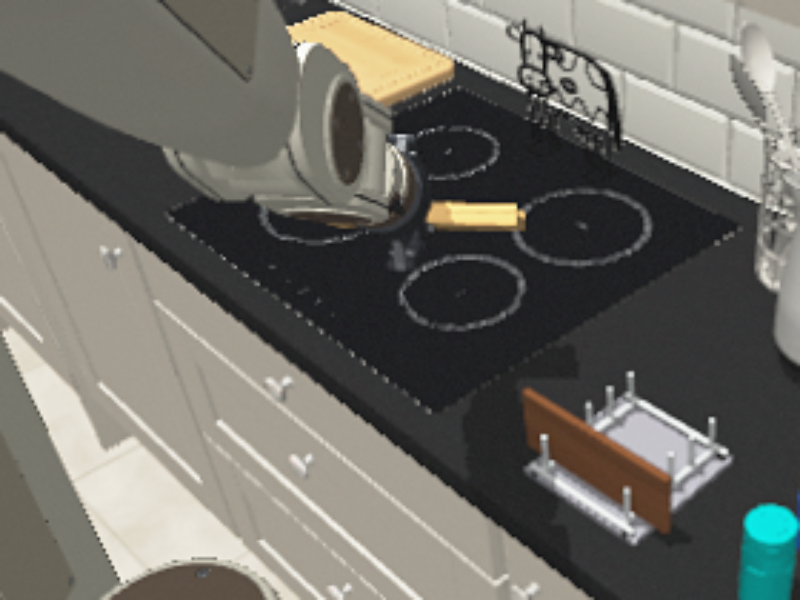

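```bash
python3 -m creep '[[[0,-12,10],[0,0,0]],[[0,-24,20],[0,0,0]],[[0,-24,20],[0,0,0]],[[0,-24,20],[0,0,0]],[[0,-20,16.5],[0,0,0]],[[0,-8,7],[0,0,0]],[[0,0,0],[0,0,0]],[[0,0,0],[0,0,0]]]';python3 -c "
from h import *
st()"
```

```text
clock: 9.6
eef_pos: [0.4615, 0.3913, 0.0538]
tool_rot: [0.37, 0.826, 0.388, 0.174]
ft_force: [0.0, -0.4, -0.9]
grip_width: 0.0187
grasp_force: 59.9
t 9.6 p [0.4615 0.3913 0.0538] x [-0.665  0.747  0.   ] y [0.477 0.425 0.769] z [ 0.574  0.512 -0.639] w 0.0187 F [ 0.  -0.4 -0.9] q [ 0.69  0.41 -0.93 -0.65  0.03  1.55]
```

```bash
python3 -m creep '[[[0,0,0],[-0.1,0,0]],[[0,-6.5,4.5],[0,0,0]],[[0,-6.5,4.5],[0,0,0]],[[0,0,0],[0,0,0]],[[0,0,0],[0,0,0]]]';python3 -m creep '[[[0,-1.6,1.1],[0,0,0]],[[0,0,0],[0,0,0]],[[0,0,0],[0,0,0]]]';python3 -m creep '[[[0,-1.6,1.1],[0,0,0]],[[0,0,0],[0,0,0]],[[0,0,0],[0,0,0]]]';python3 -c "
from h import *
st()"
```

```text
clock: 10.22
eef_pos: [0.4604, 0.3904, 0.0371]
tool_rot: [0.361, 0.806, 0.428, 0.192]
ft_force: [0.7, 0.2, -1.9]
grip_width: 0.0192
grasp_force: 60.0
clock: 10.6
eef_pos: [0.4599, 0.39, 0.0348]
tool_rot: [0.361, 0.806, 0.427, 0.192]
ft_force: [0.1, -0.4, -2.2]
grip_width: 0.0189
grasp_force: 59.9
clock: 10.98
eef_pos: [0.4598, 0.39, 0.0326]
tool_rot: [0.361, 0.806, 0.427, 0.191]
ft_force: [-0.1, 0.4, -2.0]
grip_width: 0.0186
grasp_force: 59.9
t 10.97 p [0.4598 0.39   0.0326] x [-0.665  0.746 -0.   ] y [0.419 0.374 0.827] z [ 0.618  0.551 -0.562] w 0.0186 F [-0.1  0.4 -2. ] q [ 0.69  0.59 -1.02 -1.01  0.03  1.55]
```

```bash
python3 -m creep '[[[0,-1.6,1.1],[0,0,0]],[[0,0,0],[0,0,0]],[[0,0,0],[0,0,0]]]';python3 -m creep '[[[0,-1.6,1.1],[0,0,0]],[[0,0,0],[0,0,0]],[[0,0,0],[0,0,0]]]';python3 -c "
from h import *
st();c=vision.camera('scene');W=cloud(c);print('hob z',np.nanmedian(W[215:225,150:170],axis=(0,1)));cv2.imwrite('pics/t2.png',cv2.resize(c['image'][60:270,50:330],(800,600)))"
```

```text
clock: 11.35
eef_pos: [0.4599, 0.3901, 0.0308]
tool_rot: [0.361, 0.806, 0.427, 0.192]
ft_force: [-0.0, 0.7, -2.0]
grip_width: 0.0185
grasp_force: 59.7
clock: 11.72
eef_pos: [0.4605, 0.3905, 0.0301]
tool_rot: [0.361, 0.806, 0.428, 0.192]
ft_force: [-2.7, -0.5, 4.9]
grip_width: 0.019
grasp_force: 59.0
t 11.72 p [0.4605 0.3905 0.0301] x [-0.665  0.746 -0.   ] y [0.417 0.372 0.829] z [ 0.619  0.552 -0.559] w 0.019 F [-2.7 -0.5  4.9] q [ 0.69  0.6  -1.02 -1.02  0.04  1.55]
hob z [ 0.38344884  0.62215085 -0.24246025]
```

View pics/t2.png

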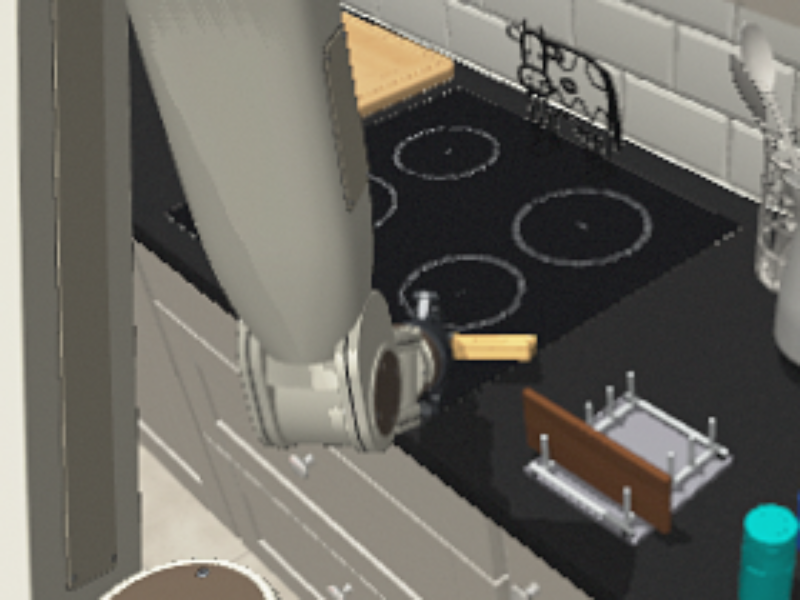

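Contact at TCP z 0.030, but the tier's right end (535,347) lies close to the hob edge. I'll lift slightly, move it 45 mm radially inward on the hob, then touch down again.

```bash
python3 -m creep '[[[0,7,-4.5],[0,0,0]],[[4,8,12.5],[0,0,0]],[[4,8,12.5],[0,0,0]],[[4,8,12.5],[0,0,0]],[[0,-4,2.8],[0,0,0]],[[0,-2,1.4],[0,0,0]],[[0,0,0],[0,0,0]],[[0,0,0],[0,0,0]]]';python3 -m creep '[[[0,-1,0.6],[0,0,0]],[[0,0,0],[0,0,0]],[[0,0,0],[0,0,0]]]'; python3 -c "
from h import *
st()"
```

```text
clock: 12.78
eef_pos: [0.4858, 0.4298, 0.0299]
tool_rot: [0.361, 0.806, 0.429, 0.192]
ft_force: [-1.6, 2.3, 4.1]
grip_width: 0.0188
grasp_force: 59.1
clock: 13.15
eef_pos: [0.4857, 0.4297, 0.0296]
tool_rot: [0.361, 0.805, 0.429, 0.192]
ft_force: [-6.0, -0.9, 9.5]
grip_width: 0.019
grasp_force: 59.0
t 13.15 p [0.4857 0.4297 0.0296] x [-0.666  0.746  0.   ] y [0.416 0.371 0.83 ] z [ 0.619  0.553 -0.558] w 0.019 F [-6.  -0.9  9.5] q [ 0.72  0.61 -0.9  -0.92  0.01  1.57]
```

```bash
python3 -m creep '[[[0,0,0],[0,0,0]],[[0,0,0],[0,0,0]],[[0,0,0],[0,0,0]]]' 30; python3 -m creep '[[[0,0,-12],[0,0,0]],[[0,0,-20],[0,0,0]],[[0,0,-25],[0,0,0]],[[0,0,-30],[0,0,0]],[[0,15,-30],[0,0,0]],[[0,25,-25],[0,0,0]],[[0,25,-20],[0,0,0]],[[0,25,-10],[0,0,0]],[[0,0,0],[0,0,0]]]'; python3 -c "
from h import *
st();c=vision.camera('scene');cv2.imwrite('pics/t3.png',cv2.resize(c['image'][60:270,50:330],(800,600)));np.save('s1.npy',cloud(c));cv2.imwrite('pics/s1.png',c['image'])
for q,z in (('tier_mid',.015),('top_tier',.005),('hole0',.005)):
  for d in vision.place_of(c,q)[:2]: print(q,d['score'],np.round(d['position']),unproj(c,d['position'],z))"
```

```text
clock: 13.52
eef_pos: [0.4848, 0.4278, 0.0262]
tool_rot: [0.362, 0.807, 0.426, 0.191]
ft_force: [-0.5, -0.8, -0.3]
grip_width: 0.0302
grasp_force: 0.5
clock: 14.65
eef_pos: [0.4179, 0.3685, 0.2029]
tool_rot: [0.361, 0.805, 0.431, 0.193]
ft_force: [-0.0, -0.6, -0.2]
grip_width: 0.0301
grasp_force: 0.0
t 14.65 p [0.4179 0.3685 0.2029] x [-0.665  0.747 -0.   ] y [0.414 0.369 0.832] z [ 0.621  0.553 -0.555] w 0.0301 F [-0.  -0.6 -0.2] q [ 0.72 -0.05 -0.97 -0.33  0.01  1.57]
tier_mid 0.7 [201. 178.] [0.47108847 0.4261401  0.015     ]
top_tier 0.87 [205. 178.] [0.48601881 0.42651885 0.005     ]
hole0 0.71 [230. 186.] [0.51479453 0.33432473 0.005     ]
```

View pics/t3.png

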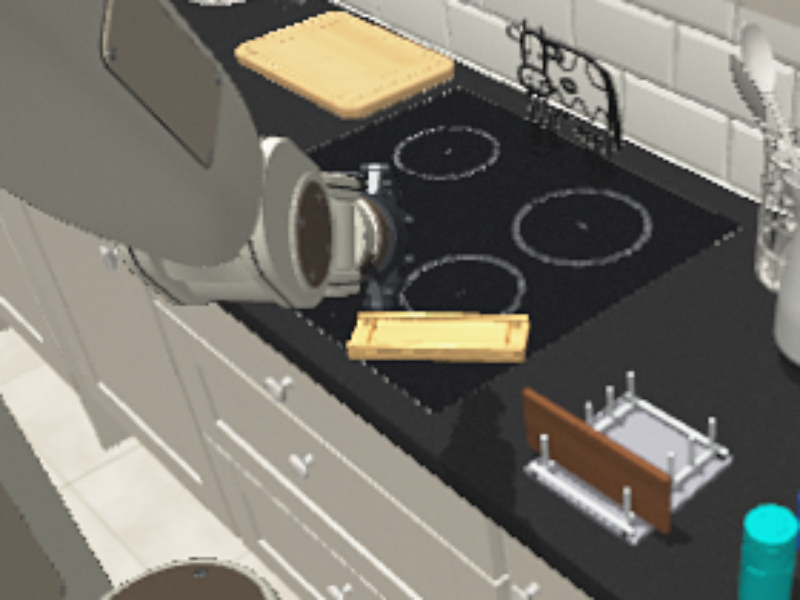

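The tier lies flat on the hob with lips up, from crop (350,340) to (528,340). I'll measure it and turn the tool down again, opening the gripper.

```bash
python3 -m creep '[[[0,0,0],[0.123,0,0]],[[0,0,0],[0.123,0,0]],[[0,0,0],[0.123,0,0]],[[0,0,0],[0.123,0,0]],[[0,0,0],[0.123,0,0]],[[0,0,0],[0.123,0,0]],[[0,0,0],[0.123,0,0]],[[0,0,0],[0.123,0,0]],[[0,0,0],[0,0,0]]]' 85
cat > m.py <<'E'
from h import *
def meas(W,im,lbl):
    im=im.astype(int);b,r=im[...,0],im[...,2]
    with np.errstate(invalid='ignore'):
        m=(r-b>45)&(r>110)&(abs(W[...,0]-.48)<.13)&(abs(W[...,1]-.425)<.13)
    for lo,hi in((-.01,.05),(.017,.032)):
        with np.errstate(invalid='ignore'): mm=m&(W[...,2]>lo)&(W[...,2]<hi)
        P=(W[mm][:,:2]*1000).astype(np.float32)
        if len(P)<10: continue
        c,s,a=cv2.minAreaRect(P);L=cv2.boxPoints((c,s,a));e=L[1]-L[0];f=L[2]-L[1];e=e if np.linalg.norm(e)>np.linalg.norm(f) else f
        print(lbl,len(P),np.round(c,1),np.round(s,1),"long az",round(np.degrees(np.arctan2(e[1],e[0]))%180,2),"z",np.round(np.nanpercentile(W[mm][:,2],[5,50,95]),4))
meas(np.load("s1.npy"),cv2.imread("pics/s1.png"),"scene1")
st()
for n in("scene","top"):
    c=vision.camera(n);W=cloud(c);meas(W,c["image"],n);cv2.imwrite(f"pics/{n}2.png",c["image"]);np.save(n+"2.npy",W)
E
python3 m.py
```

```text
clock: 15.98
eef_pos: [0.4174, 0.3682, 0.1943]
tool_rot: [0.409, 0.912, -0.007, -0.003]
ft_force: [-0.1, -0.1, -0.6]
grip_width: 0.0852
grasp_force: 0.0
scene1 1036 [488.5 439.2] [106.6 212.6] long az 131.05 z [0.0027 0.0141 0.0218]
scene1 245 [477.8 424.1] [ 66.8 199. ] long az 131.56 z [0.0173 0.0198 0.0234]
t 15.97 p [0.4174 0.3682 0.1943] x [-0.665  0.746  0.   ] y [ 0.746  0.665 -0.015] z [-0.011 -0.01  -1.   ] w 0.0852 F [-0.1 -0.1 -0.6] q [ 0.72  0.38  0.11  1.31 -0.    1.57]
scene 1032 [486.4 437.4] [100.  211.3] long az 132.87 z [0.0026 0.0141 0.0217]
scene 238 [477.9 424.6] [ 68.6 198.8] long az 131.96 z [0.0173 0.0201 0.0236]
top 1069 [488.5 428.3] [ 94.9 200.2] long az 132.09 z [0.0068 0.0157 0.0248]
top 427 [479.9 421.9] [ 72.4 195.4] long az 132.7 z [0.0172 0.0203 0.0266]
```

```bash
python3 -m creep '[[[0,0,0],[-0.015,0,0]],[[0,41,0],[0,0,0]],[[0,41,20],[0,0,0]],[[0,0,40],[0,0,0]],[[0,0,40],[0,0,0]],[[0,0,30],[0,0,0]],[[0,0,20],[0,0,0]],[[0,0,10],[0,0,0]],[[0,0,0],[0,0,0]],[[0,0,0],[0,0,0]]]' 85; python3 -c "
from h import *
o,T=st();print('shift mm',T.T@(np.array([.479,.4235,.005])-o['eef_pos'])*1000)"
```

```text
clock: 17.32
eef_pos: [0.4793, 0.4234, 0.0406]
tool_rot: [0.409, 0.913, 0.004, 0.002]
ft_force: [-0.7, 0.0, 0.3]
grip_width: 0.0852
grasp_force: 0.0
t 17.32 p [0.4793 0.4234 0.0406] x [-0.665  0.747 -0.   ] y [0.747 0.665 0.008] z [ 0.006  0.006 -1.   ] w 0.0852 F [-0.7  0.   0.3] q [ 0.72  0.64  0.11  1.03 -0.    1.57]
shift mm [ 0.32234171 -0.46247795 35.54974339]
```

```bash
python3 -m creep '[[[0,0,12],[0.008,0,0]],[[0,0,12],[0,0,0]],[[0,0,6],[0,0,0]],[[0,0,3],[0,0,0]],[[0,0,0],[0,0,0]],[[0,0,0],[0,0,0]]]' 85;  python3 -m creep '[[[0,0,0],[0,0,0]],[[0,0,0],[0,0,0]],[[0,0,0],[0,0,0]],[[0,0,0],[0,0,0]],[[0,0,0],[0,0,0]]]' 50; python3 -c "
from h import *
st()"
```

```text
clock: 18.08
eef_pos: [0.479, 0.4231, 0.0063]
tool_rot: [0.409, 0.913, -0.001, -0.0]
ft_force: [-0.7, -0.1, -0.0]
grip_width: 0.085
grasp_force: 0.0
clock: 18.7
eef_pos: [0.4794, 0.4235, 0.007]
tool_rot: [0.409, 0.913, -0.0, -0.0]
ft_force: [-0.6, 0.2, 5.3]
grip_width: 0.0603
grasp_force: 68.3
t 18.7 p [0.4794 0.4235 0.007 ] x [-0.665  0.747  0.   ] y [ 0.747  0.665 -0.   ] z [-0. -0. -1.] w 0.0603 F [-0.6  0.2  5.3] q [0.72 0.68 0.09 0.98 0.   1.57]
```

```bash
python3 -m creep '[[[0,0,-6],[0,0,0]],[[0,0,-15],[0,0,0]],[[0,0,-30],[0,0,0]],[[0,0,-35],[0,0,0]],[[0,0,-35],[0,0,0]],[[0,0,-35],[0,0,0]],[[0,0,-30],[0,0,0]],[[0,0,-15],[0,0,0]],[[0,0,0],[0,0,0]],[[0,0,0],[0,0,0]]]'; python3 -m creep '[[[0,0,0],[0,0,0.1]],[[0,0,0],[0,0,0.16]],[[0,0,0],[0,0,0.16]],[[0,0,0],[0,0,0.16]],[[0,0,0],[0,0,0.16]],[[0,0,0],[0,0,0.106]],[[0,0,0],[0,0,0]],[[0,0,0],[0,0,0]]]'; python3 -c "
from h import *
o,T=st();print('shift mm',T.T@(np.array([.492,-.241,.21])-o['eef_pos'])*1000,np.degrees(np.arctan2(T[1,0],T[0,0])))"
```

```text
clock: 19.95
eef_pos: [0.4784, 0.4226, 0.2052]
tool_rot: [0.409, 0.913, -0.002, -0.001]
ft_force: [0.6, -0.6, -1.8]
grip_width: 0.0604
grasp_force: 67.5
clock: 20.95
eef_pos: [0.4787, 0.4229, 0.2058]
tool_rot: [0.747, 0.665, -0.002, -0.0]
ft_force: [-0.3, -0.5, -1.9]
grip_width: 0.0603
grasp_force: 67.4
t 20.95 p [0.4787 0.4229 0.2058] x [ 0.116  0.993 -0.003] y [ 0.993 -0.116 -0.003] z [-0.003 -0.003 -1.   ] w 0.0603 F [-0.3 -0.5 -1.9] q [ 0.72  0.54  0.38  1.42 -0.    2.41]
shift mm [-657.82776789   90.3539882    -2.27082273] 83.32673290031161
```

```bash
python3 -m creep '[[[-25,3,-5],[0,0,0]],[[-45,6,-5],[0,0,0]],[[-50,7,0],[0,0,0]],[[-50,7,0],[0,0,0]],[[-50,7,0],[0,0,0]],[[-50,7,0],[0,0,0]],[[-50,7,0],[0,0,0]],[[-50,7,0],[0,0,0]],[[-50,7,0],[0,0,0]],[[-50,7,0],[0,0,0]],[[-50,7,0],[0,0,0]],[[-50,7,0],[0,0,0]]]'; python3 -m creep '[[[-45,6,0],[0,0,0]],[[-25,4,0],[0,0,0]],[[-12,2,0],[0,0,0]],[[0,0,0],[0,0,0]],[[0,0,0],[0,0,0]],[[0,0,0],[0,0,0]]]'
cat > n.py <<'E'
from h import *
import sys
o,T=st();print('shift mm',T.T@(np.array([.492,-.241,.21])-o['eef_pos'])*1000,np.degrees(np.arctan2(T[1,0],T[0,0])))
tag=sys.argv[1]
for n in("scene","top"):
    c=vision.camera(n);W=cloud(c);cv2.imwrite(f"pics/{n}{tag}.png",c["image"]);np.save(f"{n}{tag}.npy",W)
    im=c["image"].astype(int);b,r=im[...,0],im[...,2];x,y,z=W[...,0],W[...,1],W[...,2]
    with np.errstate(invalid='ignore'):
        near=(abs(x-.49)<.1)&(abs(y+.24)<.14)
        for nm,m in(("tier",near&(r-b>40)&(r>110)&(z>.13)),("tierlips",near&(r-b>40)&(r>110)&(z>o['eef_pos'][2]+.011)&(z<.3)),("base",near&(r-b>40)&(r>110)&(z<.03)&(z>.012))):
            P=(W[m][:,:2]*1000).astype(np.float32)
            if len(P)<10: print(nm,len(P));continue
            (cc,s,a)=cv2.minAreaRect(P);L=cv2.boxPoints((cc,s,a));e=L[1]-L[0];f=L[2]-L[1];e=e if np.linalg.norm(e)>np.linalg.norm(f) else f
            print(n,nm,len(P),np.round(cc,1),np.round(s,1),"az",round(np.degrees(np.arctan2(e[1],e[0]))%180,2),"z",np.round(np.percentile(W[m][:,2],[5,50,95]),4))
    for q in("tier_mid","hole0","post_seat"):
        for d in vision.place_of(c,q)[:2]: print(n,q,round(d["score"],2),np.round(d["position"],1),np.round(unproj(c,d["position"],{"tier_mid":o['eef_pos'][2]+.006,"hole0":o['eef_pos'][2]-.004,"post_seat":.15}[q]),4))
a=cv2.imread(f"pics/scene{tag}.png")[165:315,300:500];cv2.imwrite(f"pics/c{tag}.png",cv2.resize(a,(800,600),interpolation=cv2.INTER_CUBIC))
E
python3 n.py 3
```

```text
clock: 22.45
eef_pos: [0.4902, -0.1538, 0.2179]
tool_rot: [0.747, 0.665, -0.001, 0.0]
ft_force: [1.6, -0.1, -2.1]
grip_width: 0.0606
grasp_force: 67.4
clock: 23.2
eef_pos: [0.4928, -0.2339, 0.2181]
tool_rot: [0.747, 0.665, -0.001, -0.0]
ft_force: [-0.6, -0.2, -2.2]
grip_width: 0.0604
grasp_force: 67.4
t 23.2 p [ 0.4928 -0.2339  0.2181] x [ 0.116  0.993 -0.002] y [ 0.993 -0.116 -0.002] z [-0.002 -0.001 -1.   ] w 0.0604 F [-0.6 -0.2 -2.2] q [-0.44  0.34  0.1   1.34 -0.    1.25]
shift mm [-7.17992718  0.03307957  8.12092206] 83.3425897543237
scene tier 2091 [ 475.2 -229.5] [201.5  99.7] az 83.49 z [0.2175 0.2264 0.2343]
scene tierlips 452 [ 476.5 -231.1] [197.8  96.8] az 83.49 z [0.2295 0.2329 0.2355]
scene base 820 [ 493.1 -240.6] [200.   62.1] az 83.19 z [0.014  0.021  0.0285]
scene tier_mid 0.8 [393.3 229.8] [ 0.4918 -0.2351  0.2241]
scene hole0 0.92 [422.  264.7] [ 0.4575 -0.3237  0.2141]
scene hole0 0.33 [364.5 274.7] [ 0.3594 -0.2547  0.2141]
top tier 1323 [ 477.6 -230.6] [199.9  98.4] az 82.53 z [0.2215 0.2281 0.2366]
top tierlips 504 [ 491.3 -232.8] [198.9  70.7] az 82.53 z [0.2294 0.2319 0.2379]
top base 454 [ 486.7 -240.2] [201.4  65.4] az 88.02 z [0.0158 0.0228 0.0289]
top tier_mid 0.79 [381.6 206.2] [ 0.4978 -0.2291  0.2241]
top hole0 0.91 [409.5 227.5] [ 0.4677 -0.3191  0.2141]
```

View pics/c3.png

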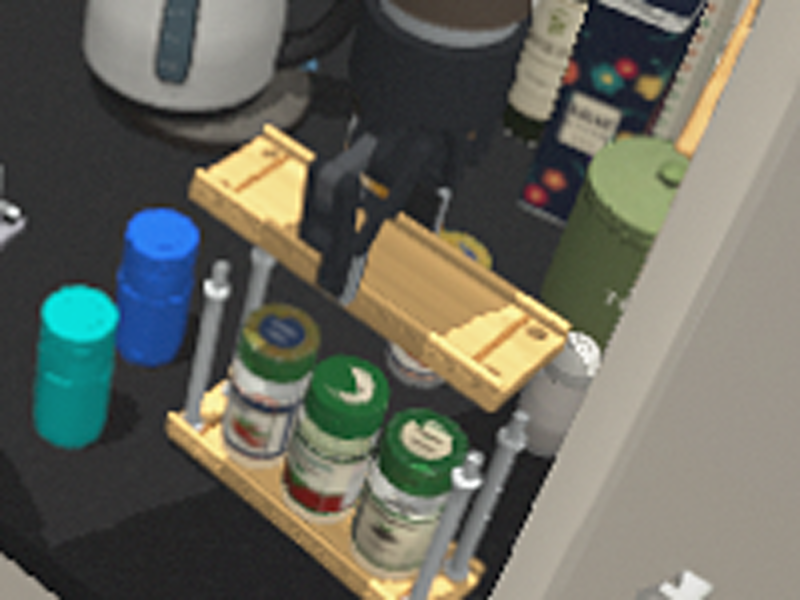

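The tier is held level over the rack, with crop corners at (190,190), (270,130), (500,400) and (570,330). The spigots are at (220,285), (262,250), (472,465) and (515,430). Now a finer comparison of the tier against the posts.

```bash
cat > f.py <<'E'
from h import *
u=np.array([.116,.9932]);v=np.array([.9932,-.116])
cen={"top":[(356.5,207.),(350.2,216.9),(412.6,232.1),(407.3,242.4)],"scene":[(365.2,227.8),(353.6,236.),(427.5,273.5),(416.2,283.8)]}
zz={}
for n in("scene","top"):
    c=vision.camera(n)
    Rm=R.from_rotvec(np.ravel(c["rvec"])).as_matrix();print(n,"cam at",-Rm.T@np.ravel(c["tvec"]))
    P=np.array([unproj(c,p,.151)[:2] for p in cen[n]]);print(np.round(P*1000,1).tolist());m=P.mean(0);d=(P[0]+P[1]-P[2]-P[3])
    print(" posts centre",np.round(m,4),"u",round(m@u*1000,1),"v",round(m@v*1000,1),"az",np.degrees(np.arctan2(d[1],d[0])))
    im=c["image"].astype(int);W=cloud(c);b,r=im[...,0],im[...,2]
    with np.errstate(invalid='ignore'): M=(r-b>40)&(r>110)&(abs(W[...,0]-.49)<.1)&(abs(W[...,1]+.235)<.13)&(W[...,2]>.19)&(W[...,2]<.25)
    k,l,s,ce=cv2.connectedComponentsWithStats(M.astype(np.uint8))
    for i in range(1,k):
        if s[i,4]>60:
            ids=np.argwhere(l==i);Q=np.array([unproj(c,(p[1],p[0]),.2335)[:2] for p in ids])*1000
            U=Q@u;V=Q@v;print(" comp",s[i,4],"u",np.round([U.min(),U.max()],1),"v",np.round([V.min(),V.max()],1))
    ids=np.argwhere(M);Q=np.array([unproj(c,(p[1],p[0]),.2335)[:2] for p in ids])*1000;U=Q@u;V=Q@v
    # rear lip upper edge: max v per u bin ; ends
    bins=np.arange(-275,-75,10);print(" rear edge v",[round(np.percentile(V[(U>=a)&(U<a+10)],99),1) if ((U>=a)&(U<a+10)).sum()>5 else None for a in bins])
E
python3 f.py
```

```text
scene cam at [-0.08882457 -0.45268845  0.81160125]
[[523.7, -155.7], [482.8, -151.2], [501.6, -330.5], [460.8, -326.2]]
 posts centre [ 0.4922 -0.2409] u -182.2 v 516.8 az 82.8155307747451
 comp 630 u [-170.   -74.4] v [469.2 544.9]
 comp 1434 u [-280.  -166.4] v [469.3 547.8]
 rear edge v [np.float64(546.0), np.float64(546.4), np.float64(545.2), np.float64(545.7), np.float64(546.5), np.float64(547.4), np.float64(545.8), np.float64(547.0), np.float64(546.9), np.float64(546.4), np.float64(546.8), np.float64(528.3), np.float64(531.4), np.float64(497.7), np.float64(512.1), np.float64(524.9), np.float64(543.1), np.float64(544.0), np.float64(544.0), np.float64(544.4)]
top cam at [-0.42560322 -0.34473743  1.35878881]
[[524.7, -155.9], [483.7, -151.2], [505.1, -330.1], [465.3, -326.0]]
 posts centre [ 0.4947 -0.2408] u -181.8 v 519.3 az 83.78945265225619
 comp 584 u [-164.9  -75.4] v [473.6 549.2]
 comp 729 u [-275.7 -181.7] v [473.8 549.1]
 rear edge v [np.float64(546.6), np.float64(546.9), np.float64(547.1), np.float64(548.2), np.float64(547.4), np.float64(547.7), np.float64(547.9), np.float64(547.5), np.float64(546.9), np.float64(541.0), None, np.float64(485.2), np.float64(532.6), np.float64(548.1), np.float64(548.3), np.float64(547.2), np.float64(548.0), np.float64(547.7), np.float64(546.7), np.float64(548.3)]
```

```bash
python3 -m creep '[[[-4,0.8,0],[0,0,0]],[[-4,0.8,0],[0,0,0]],[[0,0,12],[0,0,0]],[[0,0,14],[0,0,0]],[[0,0,8],[0,0,0]],[[0,0,0],[0,0,0]],[[0,0,0],[0,0,0]],[[0,0,0],[0,0,0]]]'; python3 n.py 4
```

```text
clock: 24.7
eef_pos: [0.4937, -0.2433, 0.1845]
tool_rot: [0.748, 0.664, -0.001, 0.001]
ft_force: [-0.3, 0.0, -2.4]
grip_width: 0.0604
grasp_force: 67.4
t 24.7 p [ 0.4937 -0.2433  0.1845] x [ 0.118  0.993 -0.002] y [ 0.993 -0.118 -0.   ] z [-0.001 -0.002 -1.   ] w 0.0604 F [-0.3  0.  -2.4] q [-0.46  0.36  0.05  1.26 -0.    1.23]
shift mm [  2.03744756  -1.94802882 -25.45685488] 83.24352284357137
scene tier 2047 [ 475.7 -238.8] [201.8  99.8] az 82.92 z [0.1842 0.1929 0.2008]
scene tierlips 453 [ 475.7 -239.3] [199.8  99.8] az 82.92 z [0.1959 0.1994 0.249 ]
scene base 826 [ 492.4 -240. ] [201.1  61.1] az 83.37 z [0.0147 0.0212 0.0286]
scene tier_mid 0.98 [395.7 242.1] [ 0.4964 -0.246   0.1905]
scene tier_mid 0.69 [270.5 224.5] [ 0.3494 -0.0134  0.1905]
scene hole0 0.6 [421.3 278.9] [ 0.4541 -0.3334  0.1805]
top tier 1289 [ 479.4 -239.4] [200.6  94.5] az 83.06 z [0.1873 0.1944 0.2028]
top tierlips 474 [ 479.1 -238.8] [198.3  94. ] az 82.57 z [0.1958 0.1984 0.2043]
top base 442 [ 491.5 -240.6] [200.1  63. ] az 84.89 z [0.0154 0.0224 0.0293]
top tier_mid 0.83 [383.8 218.2] [ 0.4875 -0.244   0.1905]
top tier_mid 0.41 [253.4 221.1] [0.3333 0.0777 0.1905]
top hole0 0.57 [407.7 240.2] [ 0.4509 -0.3254  0.1805]
```

View pics/c4.png

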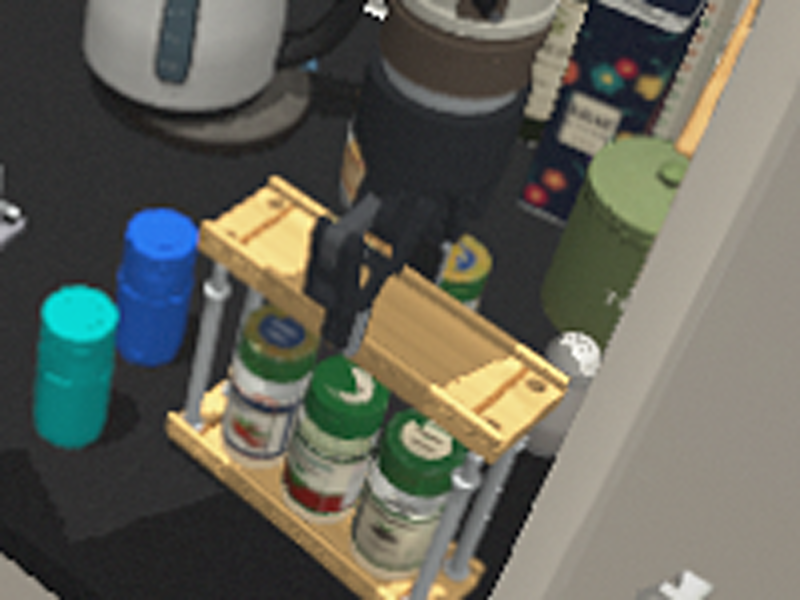

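```bash
sed -i 's/\.2335/.1995/g; s/>\.19)/>.165)/; s/<\.25)/<.22)/' f.py; python3 f.py | grep -v '^\[\['; python3 -c "
from h import *
for i in range(3):
    o=bot.get_obs();p=o['eef_pos'];print(np.round(p,4),p[0]*.116+p[1]*.9932,p[0]*.9932-p[1]*.116)
    if i<2: vision.camera('top')"
```

```text
scene cam at [-0.08882457 -0.45268845  0.81160125]
 posts centre [ 0.4922 -0.2409] u -182.2 v 516.8 az 82.8155307747451
 comp 631 u [-176.7  -82.6] v [471.6 548.8]
 comp 1375 u [-287.7 -177.7] v [471.3 548.8]
 rear edge v [np.float64(547.3), np.float64(547.5), np.float64(546.7), np.float64(547.3), np.float64(547.4), np.float64(548.0), np.float64(547.5), np.float64(548.3), np.float64(547.7), np.float64(547.9), np.float64(528.9), np.float64(542.4), np.float64(549.1), np.float64(510.9), np.float64(531.3), np.float64(548.8), np.float64(547.8), np.float64(547.7), np.float64(547.8), None]
top cam at [-0.42560322 -0.34473743  1.35878881]
 posts centre [ 0.4947 -0.2408] u -181.8 v 519.3 az 83.78945265225619
 comp 574 u [-169.5  -82.9] v [474.6 550.5]
 comp 708 u [-284.2 -190.5] v [473.9 551.2]
 rear edge v [np.float64(548.5), np.float64(548.0), np.float64(549.5), np.float64(549.0), np.float64(549.2), np.float64(548.7), np.float64(548.8), np.float64(549.9), np.float64(545.7), None, None, np.float64(530.4), np.float64(549.4), np.float64(549.5), np.float64(549.0), np.float64(549.7), np.float64(548.8), np.float64(549.1), np.float64(549.3), np.float64(546.4)]
[ 0.4933 -0.2432  0.184 ] -0.1843067256131405 0.5181467605295984
[ 0.4933 -0.2432  0.184 ] -0.184308978828158 0.5181525264733361
[ 0.4933 -0.2432  0.184 ] -0.18431589919428532 0.5181055802490847
```

```bash
python3 -m creep '[[[0,0,4],[0,0,0]],[[0,0,4],[0,0,0]],[[0,0,2],[0,0,0]],[[0,0,0],[0,0,0]],[[0,0,0],[0,0,0]]]'; python3 -m creep '[[[0,0,1.5],[0,0,0]],[[0,0,0],[0,0,0]],[[0,0,0],[0,0,0]]]';  python3 -m creep '[[[0,0,1.5],[0,0,0]],[[0,0,0],[0,0,0]],[[0,0,0],[0,0,0]]]'; python3 -c "
from h import *
o,T=st();print(T.T@o['ft_torque'])"
```

```text
clock: 25.92
eef_pos: [0.4933, -0.2432, 0.1741]
tool_rot: [0.748, 0.664, -0.001, 0.0]
ft_force: [0.3, -0.1, -2.0]
grip_width: 0.0601
grasp_force: 67.4
clock: 26.3
eef_pos: [0.4933, -0.2432, 0.1725]
tool_rot: [0.748, 0.664, -0.001, 0.0]
ft_force: [1.1, -0.3, -2.3]
grip_width: 0.0606
grasp_force: 67.4
clock: 26.68
eef_pos: [0.4932, -0.2432, 0.171]
tool_rot: [0.748, 0.664, -0.001, -0.0]
ft_force: [-0.7, -0.2, -2.2]
grip_width: 0.0605
grasp_force: 67.4
t 26.68 p [ 0.4932 -0.2432  0.171 ] x [ 0.118  0.993 -0.002] y [ 0.993 -0.118 -0.002] z [-0.002 -0.002 -1.   ] w 0.0605 F [-0.7 -0.2 -2.2] q [-0.46  0.37  0.03  1.23 -0.    1.23]
[-0.05655053  0.00839056  0.00905393]
```

```bash
for i in 1 2 3; do python3 -m creep '[[[0,0,1.2],[0,0,0]],[[0,0,0],[0,0,0]],[[0,0,0],[0,0,0]]]' | grep -E 'pos|force'; done; python3 -c "
from h import *
o,T=st();print(T.T@o['ft_torque'])"
```

```text
eef_pos: [0.4934, -0.2433, 0.1701]
ft_force: [-1.0, 0.0, 0.2]
grasp_force: 67.7
eef_pos: [0.4937, -0.243, 0.1683]
ft_force: [2.8, 1.5, -2.3]
grasp_force: 67.4
eef_pos: [0.4934, -0.2429, 0.1674]
ft_force: [2.2, 1.9, -1.2]
grasp_force: 67.6
t 27.8 p [ 0.4934 -0.2429  0.1674] x [ 0.118  0.993 -0.001] y [ 0.993 -0.118 -0.001] z [-0.001 -0.001 -1.   ] w 0.0605 F [ 2.2  1.9 -1.2] q [-0.46  0.37  0.02  1.22 -0.    1.23]
[-0.5400703   0.58651426  0.22350418]
```

```bash
for i in 1 2 ; do python3 -m creep '[[[0.3,0.3,1.2],[0,0,0]],[[0,0,0],[0,0,0]],[[0,0,0],[0,0,0]]]' | grep -E 'pos|force'; done;  python3 -m creep '[[[0,0,1.5],[0,0,0]],[[0,0,0],[0,0,0]],[[0,0,0],[0,0,0]]]' | grep -E 'pos|force'; python3 -c "
from h import *
o,T=st();print(T.T@o['ft_torque'])"
```

```text
eef_pos: [0.4936, -0.2429, 0.1662]
ft_force: [2.3, 1.6, -0.0]
grasp_force: 67.6
eef_pos: [0.4938, -0.2428, 0.1649]
ft_force: [2.4, 1.1, -1.0]
grasp_force: 67.6
eef_pos: [0.4938, -0.2427, 0.1634]
ft_force: [1.0, 1.0, -1.5]
grasp_force: 67.6
t 28.93 p [ 0.4938 -0.2427  0.1634] x [ 0.118  0.993 -0.002] y [ 0.993 -0.118 -0.002] z [-0.002 -0.002 -1.   ] w 0.0603 F [ 1.   1.  -1.5] q [-0.46  0.38  0.02  1.21 -0.    1.23]
[-0.41377071  0.23617569  0.20439645]
```

```bash
python3 -m creep '[[[0.2,0.2,1.5],[0,0,0]],[[0,0,1.5],[0,0,0]],[[0,0,0],[0,0,0]],[[0,0,0],[0,0,0]]]' | grep -E 'pos|force'; python3 -m creep '[[[0,0,1.2],[0,0,0]],[[0,0,1.2],[0,0,0]],[[0,0,0],[0,0,0]],[[0,0,0],[0,0,0]]]' | grep -E 'pos|force'; for i in 1 2 ; do python3 -m creep '[[[0,0,1.2],[0,0,0]],[[0,0,0],[0,0,0]],[[0,0,0],[0,0,0]]]' | grep -E 'pos|force'; done; python3 -c "
from h import *
o,T=st();print(T.T@o['ft_torque'])"
```

```text
eef_pos: [0.4939, -0.2425, 0.1603]
ft_force: [0.6, 1.2, -1.6]
grasp_force: 67.5
eef_pos: [0.494, -0.2425, 0.158]
ft_force: [0.6, 0.1, -2.3]
grasp_force: 67.4
eef_pos: [0.494, -0.2425, 0.1569]
ft_force: [0.0, 0.6, -1.8]
grasp_force: 67.4
eef_pos: [0.4941, -0.2425, 0.1557]
ft_force: [-0.6, -0.5, -1.9]
grasp_force: 67.4
t 30.68 p [ 0.4941 -0.2425  0.1557] x [ 0.118  0.993 -0.002] y [ 0.993 -0.118 -0.002] z [-0.002 -0.002 -1.   ] w 0.0604 F [-0.6 -0.5 -1.9] q [-0.46  0.38  0.    1.19 -0.    1.23]
[-0.01080771 -0.01367673 -0.00445975]
```

Sliding freely on the spigots. I'll continue until it meets the collars.

```bash
for i in 1 2 3 4; do python3 -m creep '[[[0,0,0.9],[0,0,0]],[[0,0,0],[0,0,0]],[[0,0,0],[0,0,0]]]' | grep -E 'pos|ft_force'; done
```

```text
eef_pos: [0.4941, -0.2425, 0.1548]
ft_force: [-0.8, 0.5, -2.5]
eef_pos: [0.4941, -0.2425, 0.1539]
ft_force: [0.4, -0.1, -1.8]
eef_pos: [0.4941, -0.2425, 0.153]
ft_force: [-0.0, -0.2, -1.7]
eef_pos: [0.4942, -0.2426, 0.1522]
ft_force: [0.8, -0.3, -1.8]
```

```bash
for i in 1 2 3; do python3 -m creep '[[[0,0,0.7],[0,0,0]],[[0,0,0],[0,0,0]],[[0,0,0],[0,0,0]]]' | grep -E 'pos|ft_force'; done
```

```text
eef_pos: [0.4943, -0.2426, 0.1521]
ft_force: [-1.6, 0.3, 5.9]
eef_pos: [0.4943, -0.2426, 0.1521]
ft_force: [-2.7, 1.2, 8.6]
eef_pos: [0.4943, -0.2426, 0.1521]
ft_force: [-4.4, 3.1, 11.5]
```

Seated on the collars at TCP z 0.152. Release and rise straight up.

```bash
python3 -m creep '[[[0,0,-1],[0,0,0]],[[0,0,0],[0,0,0]],[[0,0,0],[0,0,0]],[[0,0,0],[0,0,0]]]' 76 | grep -E 'pos|force|width'; python3 -m creep '[[[0,0,-5],[0,0,0]],[[0,0,-10],[0,0,0]],[[0,0,-20],[0,0,0]],[[0,0,-20],[0,0,0]],[[0,-50,-10],[0,0,0]],[[0,-50,0],[0,0,0]],[[0,-50,0],[0,0,0]],[[0,0,0],[0,0,0]],[[0,0,0],[0,0,0]]]'; python3 n.py 5
```

```text
eef_pos: [0.494, -0.2425, 0.1506]
ft_force: [0.5, 0.9, 0.2]
grip_width: 0.0761
grasp_force: 0.0
clock: 34.92
eef_pos: [0.3462, -0.2254, 0.2174]
tool_rot: [0.748, 0.664, -0.001, 0.002]
ft_force: [-0.3, -0.3, -0.2]
grip_width: 0.0761
grasp_force: 0.0
t 34.92 p [ 0.3462 -0.2254  0.2174] x [ 0.118  0.993 -0.003] y [ 0.993 -0.118  0.001] z [ 0.001 -0.003 -1.   ] w 0.0761 F [-0.3 -0.3 -0.2] q [-0.58  0.07 -0.23  1.26 -0.    1.11]
shift mm [  1.69105506 146.58653684   7.57905692] 83.22125082212587
scene tier 1754 [ 490.5 -267.6] [146.7  64.9] az 82.8 z [0.1532 0.1604 0.1681]
tierlips 0
scene base 819 [ 491.5 -240.6] [200.5  63.8] az 83.96 z [0.0141 0.0209 0.0288]
scene tier_mid 0.84 [390.5 251.7] [ 0.4357 -0.263   0.2234]
scene tier_mid 0.62 [392.4 300.4] [ 0.3389 -0.3269  0.2234]
scene hole0 0.75 [418.7 286.9] [ 0.4058 -0.3451  0.2134]
scene hole0 0.66 [398.1 299.1] [ 0.3557 -0.3309  0.2134]
top tier 782 [ 494.8 -240.4] [199.   72.6] az 83.92 z [0.1563 0.1625 0.1702]
tierlips 0
top base 351 [ 486.6 -239.8] [201.6  61.6] az 87.22 z [0.0164 0.0229 0.0291]
top tier_mid 0.83 [379.  223.9] [ 0.4385 -0.2407  0.2234]
top tier_mid 0.53 [392.4 255.3] [ 0.358  -0.3028  0.2234]
top hole0 0.72 [406.9 246.8] [ 0.4055 -0.3298  0.2134]
top hole0 0.17 [377.2 248.9] [ 0.3679 -0.2601  0.2134]
```

View pics/c5.png

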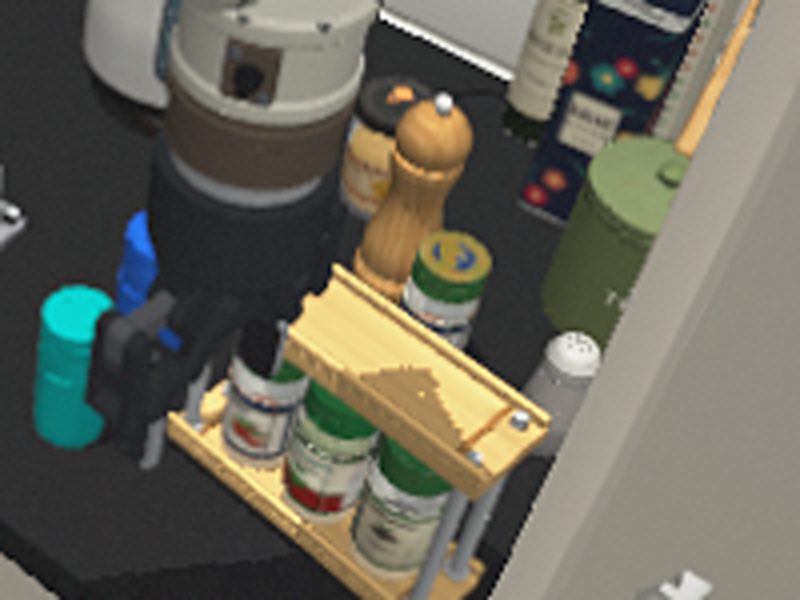

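The spigots show through the right-hand holes at (520,420) and (475,458). The tier sits level at the right height, the jars are standing, and the gripper is clear. Handing in.

```bash
python3 -c "
from workcell import workorder
print(workorder.job_done())"
```

```text
the job is handed in; nothing more can be done
None
```

The upper tier is seated on the four collars and the job is handed in at about 35 s; the last picture showed the jars standing, and the dark board was never touched, but no verdict was returned.

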